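# Tighten the pump head bolt until the wrench clicks

## Task

Two pump heads stand on the bench, each with a click wrench sitting on its middle bolt. Turn the wrench on the round head clockwise (seen from above) until the bolt comes up tight and the wrench trips, its handle kinking at the joint by about 15 degrees; then stop, since cranking it much further overtightens the bolt, and let go. Leave the wrench on the square head where it is.

Things in the scene. Friction and masses are not known exactly. Their poses are not given: they have to be found in the camera images.
- round_bolt (a point): Axis of the middle bolt of the round pump head, at the mid-height of its wrench, 92 mm above the bench. The head is a plain steel disc 92 mm across, top 66 mm above the bench, on a black 112 mm square base 14 mm thick, fixed to the bench. The wrench (all level) has a 34 mm round socket end here, a breakaway joint 35 mm out from this axis, then a steel tube 16 mm thick and a black round grip 24 mm thick reaching from 110 to 190 mm from this axis. The axis is vertical.
- round_grip (a point): Middle of the black grip of the wrench on the round head, 92 mm above the bench, 115 mm from the breakaway joint and 150 mm from the bolt axis while the wrench is straight. Its x axis runs along the handle, away from the bolt. The grip hangs free with 80 mm of space below it and can be pushed from its side or pinched from above; about 2 N here turns the bolt before it is tight.
- round_turn (a joint): How far the bolt and wrench of the round head have turned, rad; grows clockwise seen from above; the bolt is loose at the start (0.05 to 0.3) and comes up hard and tight at 0.60. It stays where it is left.
- round_kink (a joint): Bend of the breakaway joint of the same wrench, rad: 0 straight, growing as the handle folds clockwise seen from above relative to the socket end, on a vertical axis. It starts to bend only once the bolt is tight, at about 10 N across the middle of the grip, then keeps folding at that same force and stays bent where it is left. It has tripped properly from 0.12; beyond 0.45 the bolt is overtightened.
- square_grip (a point): Middle of the grip of the same kind of wrench on the square pump head (a steel block 86 mm wide, same height and base, also fixed). This wrench is to be left alone. The two heads may stand either way round.

How it is judged:
By the outcome, as a careful person would: the job done as asked, in the order asked, and still so for the second after the job is handed in, with the robot touching nothing.
It also fails if it takes over 32 s, if anything falls off the work surface, if the arm or the gripper's body presses on something with over 40 N, if the wrist force passes 120 N, or if a joint passes its speed limit or range.

## Robot

A 7-joint arm with a two-finger parallel gripper is mounted at the origin on the work surface. World frame = base frame: x ahead of the robot, y to its left, z up, the work surface at z = 0. Lengths are in m, angles in degrees, forces in N, time in s.
With the tool pointing down it reaches from about 0.4 to 0.85 m from the base axis. Payload 10.4 kg.
Tool frame: the origin (TCP) lies at the centre of the arm's flange, where the gripper is bolted on; the fingertips stand 182 mm ahead of it and the grasp point (between the pads) lies 164 mm ahead of it (env.nose_length is the distance from the TCP to the fingertips, in m); z points along the fingers, x is the direction in which the jaws open and shut, and the axes are right-handed (so a half turn about z gives the same grasp; the last joint's range is limited). The gripper opens to 87 mm and grips with 3 to 60 N. Pads are 19 mm wide; open, the fingers measure 117 mm over their backs; the gripper's body (75 mm by 190 mm) begins 51 mm behind the grasp point.
Start: joints at [-77.498, 19.034, -3.707, 83.658, 1.238, 77.344, -5.071], TCP at [0.149, 0.607, 0.405] pointing down, gripper open.
Joint ranges: [-148.97, 148.97], [-28.65, 121.19], [-84.17, 76.75], [9.2, 138.47], [-72.65, 252.65], [3.7, 117.97], [-149.18, 149.18]. Speed limits (degrees/s): [127.2, 127.2, 159.86, 159.86, 180, 180, 180].

## Interface

Orientations are given as a 3x3 rotation matrix whose columns are the frame's x, y, z axes.
In Python, from bench import env gives the robot as it stands. The module is installed in compiled form; this text tells all that it offers.
- The arm moves only by the tool drive_tool, never from a script. Its argument "motion" is a list of rows, each a list of 5 numbers: the finger opening in mm, from 0 to 87, then the shift along the tool's x, y, z in mm, then the turn about the tool's z in degrees. In form: [[jaw, tx, ty, tz, roll], ...]. A call has 1 to 10 rows; each row is the pose to reach, as a shift and turn from the pose commanded when the call began, along the tool's axes at that moment; what a row does not reach only later rows make up. A row lasts 1/12 s, in which the tool goes at most 41.7 mm and 7.16 degrees, less where a joint would pass 70% of its speed; a pose out of reach is approached as far as the arm can. A call with a gripper value outside its range is refused whole. The fingers move at their own pace and stop on an object; "squeeze" is the grip in N (left out, the last holds). Time passes only in rows, so rows that repeat a pose let the fingers close. It gives the time, the measured TCP pose, the force and the opening at its end, in the units of the state.
- env.get_state(): the state, without advancing time (a new reading comes with each control period).
- env.capture(name): name is "scene" or "top" or "wrist"; returns a dict with "frame" (400x640x3 uint8, blue, green, red), "K" (3x3 intrinsics, pixels), "rvec" (rotation vector, rad) and "tvec" (3), from world to camera coordinates, as OpenCV has them. Camera axes: x right, y down, z forward; pixel columns grow to the right and rows downward; lengths in m; the calibration is good to about 2 mm. The wrist camera is an equidistant fisheye: a pixel r from the principal point sees the ray r / f radians off the axis. A picture is of the moment at which its call begins. There is no depth.
- env.hand_in(): hands the job in, once; it reports no verdict.
The state is a dict: "t": time; "q": joint angles; "qvel": joint speeds; "joint_torque": joint torques, N m; "ee_pos": TCP position; "orientation": TCP orientation; "ft_force": force on the tool from outside, world axes, zero at the start; "ft_torque": the same for the moment, N m; "opening": finger opening in m.
Only numpy, scipy, OpenCV 4.12 (cv2) and the standard library are available. Lean on these libraries where they do the work, as an engineer would, in place of code of your own. Each camera call takes 0.05 s, during which the arm holds its last target.

## Working session

There is one attempt and no reset: what is moved stays moved. The work goes in short steps, Python scripts to look and compute and a tool call to move; the robot and the scene stay as the last step left them, time stands still between calls to the robot, and variables do not carry over. Pictures are saved under pics/ and viewed, and the job is handed in when it is done.

Besides the shell and the picture viewer there is one more tool, called after "Request:" as name(argument=value, ...), one argument or row to a line, values as JSON. drive_tool: Moves the arm, as the interface text tells. Its arguments: {"type":"object","properties":{"motion":{"type":"array"},"squeeze":{"type":"number"}},"required":["motion"]}

```bash
mkdir -p pics; python3 - <<'E'
from bench import env
import cv2,numpy as np
s=env.get_state(); print(s['t'],s['ee_pos'],np.round(s['orientation'],3).tolist(),s['opening'],s['ft_force'])
for n in('scene','top'):
    c=env.capture(n); cv2.imwrite(f'pics/{n}0.png',c['frame']); print(n,c['K'].tolist(),c['rvec'],c['tvec'])
E
```

```text
0.0 [0.14903268 0.60683241 0.40396518] [[0.238, 0.971, -0.0], [0.971, -0.238, -0.001], [-0.001, 0.0, -1.0]] 0.08680296526818705 [-0.22750567 -0.34652312 -0.22051338]
scene [[436.0358146172502, 0.0, 320.1957018317782], [0.0, 436.0358146172502, 204.6300139343021], [0.0, 0.0, 1.0]] [ 1.56716776  2.05042848 -0.79722857] [ 0.13976736 -0.28876101  1.35949682]
top [[514.5638341041351, 0.0, 319.48299557325555], [0.0, 514.5638341041351, 206.08649630527563], [0.0, 0.0, 1.0]] [ 2.15564192 -2.17141928  0.07968451] [-0.00478596  0.53051251  0.96250108]
```

View pics/scene0.png

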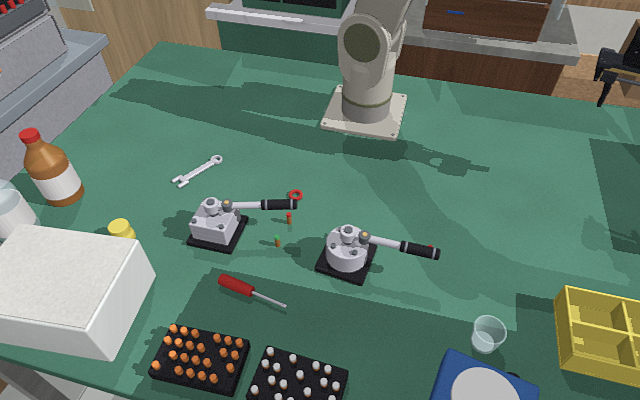

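View pics/top0.png

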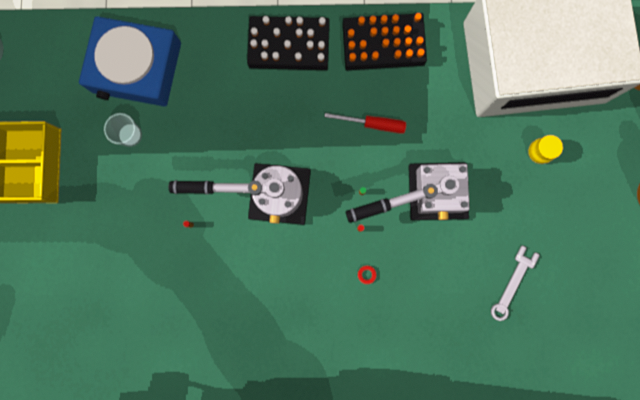

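The top view shows the round head with its bolt at about (274,187), its joint at (254,187) and its black grip from (170,187) to (213,187). The square head's bolt is at about (450,185), with its grip near (368,211). Next I'll turn these pixels into positions.

```bash
cat > h.py <<'E'
import cv2,numpy as np
def ray(c,uv,z):
    R=cv2.Rodrigues(np.array(c['rvec'],float))[0]; t=np.array(c['tvec'],float).ravel()
    d=R.T@np.linalg.inv(c['K'])@np.array([uv[0],uv[1],1.]); o=-R.T@t
    return o+d*(z-o[2])/d[2]
def proj(c,p):
    return cv2.projectPoints(np.array([p],float),np.array(c['rvec'],float),np.array(c['tvec'],float),c['K'],None)[0].ravel()
def grip(c,box):
    x0,y0,x1,y1=box
    f=c['frame'][y0:y1,x0:x1].astype(int)
    m=((f.max(2)<60)&(f[:,:,1]-f[:,:,2]<14)).astype(np.uint8)
    n,l,st,ce=cv2.connectedComponentsWithStats(m)
    r=[(st[i][4],ce[i]+[x0,y0],st[i][:4]+[x0,y0,0,0]) for i in range(1,n) if st[i][4]>20]
    return r
E
python3 - <<'E'
from bench import env
from h import *
c=env.capture('top')
for b in ((155,170,235,205),(335,190,400,228)):
    for r in grip(c,b): print(r, ray(c,r[1],.092))
for n,p in dict(rbolt=(274,187),rjoint=(254,187),g0=(169,187.3),g1=(213,187.5),sqbolt=(450,185),sqg=(368,211.5)).items(): print(n,ray(c,p,.092))
big=cv2.resize(c['frame'][150:240,155:325],None,fx=4.5,fy=4.5,interpolation=cv2.INTER_CUBIC); cv2.imwrite('pics/z.png',big)
s=env.capture('scene')
cv2.imwrite('pics/zs.png',cv2.resize(s['frame'][200:300,300:460],None,fx=5,fy=5,interpolation=cv2.INTER_CUBIC))
w=env.capture('wrist'); cv2.imwrite('pics/w.png',w['frame'])
E
```

```text
(np.int32(39), array([170.64102564, 186.82051282]), array([169, 181,   5,  12])) [0.56128186 0.25848816 0.092     ]
(np.int32(307), array([189.72964169, 186.95765472]), array([176, 181,  29,  12])) [0.56071889 0.22384025 0.092     ]
(np.int32(52), array([209.80769231, 186.84615385]), array([208, 181,   5,  12])) [0.56059234 0.18746277 0.092     ]
(np.int32(45), array([387.11111111, 203.97777778]), array([384, 199,   7,  12])) [ 0.52691152 -0.13067197  0.092     ]
(np.int32(320), array([368.421875, 209.903125]), array([354, 201,  30,  19])) [ 0.5165745  -0.09723545  0.092     ]
(np.int32(52), array([349.30769231, 215.90384615]), array([346, 211,   8,  11])) [ 0.50611555 -0.06306267  0.092     ]
rbolt [0.5592644  0.07154493 0.092     ]
rjoint [0.55959047 0.10759471 0.092     ]
g0 [0.56043627 0.26145038 0.092     ]
g1 [0.55935242 0.18166821 0.092     ]
sqbolt [ 0.56001578 -0.24329521  0.092     ]
sqg [ 0.51372374 -0.09644128  0.092     ]
```

View pics/z.png

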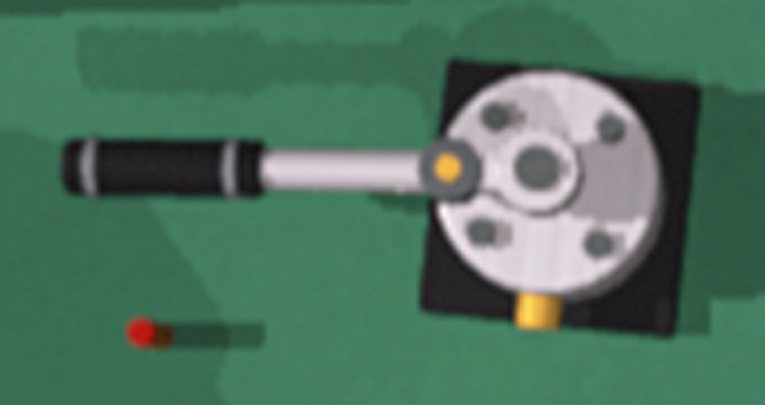

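View pics/zs.png

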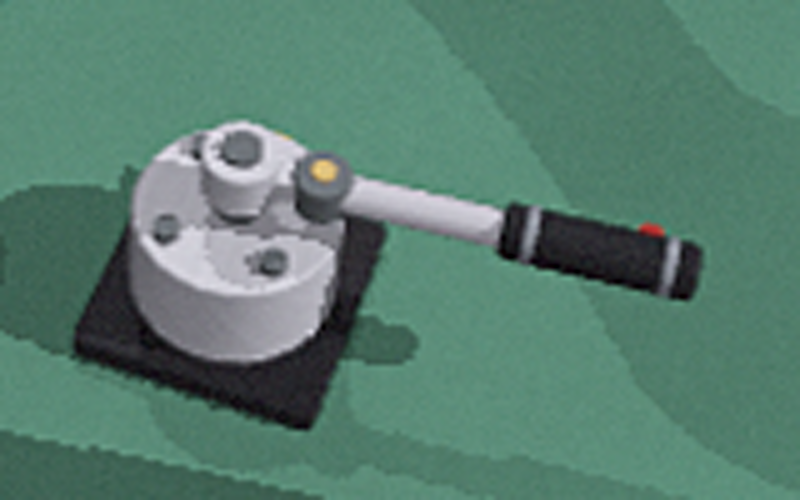

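View pics/w.png

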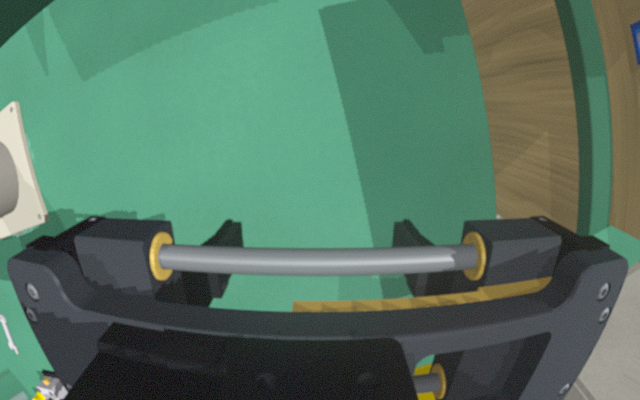

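The bolt is at about (0.559, 0.072) and the grip at (0.560, 0.222), so the handle points along +y and clockwise carries the grip towards +x. Red pegs stand near the grip, so I'll triangulate their height before lowering the fingers there.

```bash
python3 - <<'E'
from bench import env
from h import *
t=env.capture('top'); s=env.capture('scene')
f=t['frame'].astype(int); m=((f[:,:,2]>120)&(f[:,:,1]<60)).astype(np.uint8)
n,l,st,ce=cv2.connectedComponentsWithStats(m); print([(st[i][4],ce[i]) for i in range(1,n) if st[i][4]>5])
f=s['frame'].astype(int); m=((f[:,:,2]>120)&(f[:,:,1]<60)).astype(np.uint8)
n,l,st,ce=cv2.connectedComponentsWithStats(m); print([(st[i][4],ce[i]) for i in range(1,n) if st[i][4]>3])
for z in (0,.03,.06,.09): 
    p=ray(t,(186,224),z); print(z,p,proj(s,p))
print('grip proj',proj(s,[.560,.222,.092]),proj(s,[.559,.0715,.11]))
E
```

```text
[(np.int32(423), array([385.46099291, 124.16312057])), (np.int32(24), array([186.08333333, 223.5       ])), (np.int32(25), array([360.32, 227.76])), (np.int32(159), array([366.77987421, 274.11320755]))]
[(np.int32(45), array([11.46666667,  3.53333333])), (np.int32(19), array([20.84210526,  1.26315789])), (np.int32(43), array([3.02325581, 8.41860465])), (np.int32(145), array([ 29.86206897, 136.33103448])), (np.int32(34), array([295.85294118, 193.91176471])), (np.int32(8), array([288.125, 214.625])), (np.int32(4), array([430. , 245.5])), (np.int32(385), array([234.56103896, 284.06753247]))]
0 [0.49951294 0.25529112 0.        ] [432.3730136  256.04905239]
0.03 [0.49767416 0.24684548 0.03      ] [431.14400137 246.66405839]
0.06 [0.49583537 0.23839985 0.06      ] [429.86467782 236.89487673]
0.09 [0.49399658 0.22995421 0.09      ] [428.53188907 226.71742355]
grip proj [421.46227343 249.48160922] [349.787904   228.52352073]
```

Request:
drive_tool(
  motion=[
    [0,-22,34,0,0],
    [0,-44,68,0,0],
    [0,-66,102,0,0],
    [0,-88,136,0,0],
    [0,-110,170,0,0],
    [0,-132,204,0,0],
    [0,-154,238,0,0],
    [0,-176,272,0,0],
    [0,-198,306,0,0],
    [0,-220,340,0,0],
  ],
  squeeze=20,
)

```text
t: 1.18
ee_pos: [0.4278, 0.3105, 0.4051]
orientation: [[0.238, 0.971, 0.0], [0.971, -0.238, 0.001], [0.001, 0.0, -1.0]]
ft_force: [1.0, 1.1, -1.6]
opening: 0.028
```

The peg is only about 33 mm tall, so fingertips at 72 mm or so clear it. I'll move behind the grip and go down.

Request:
drive_tool(
  motion=[
    [0,-22,34,0,0],
    [0,-44,68,0,0],
    [0,-65,103,0,0],
    [0,-65,103,30,0],
    [0,-65,103,65,0],
    [0,-65,103,100,0],
    [0,-65,103,130,0],
    [0,-65,103,148,0],
    [0,-65,103,148,0],
    [0,-65,103,148,0],
  ],
)

```text
t: 2.02
ee_pos: [0.5112, 0.2245, 0.2566]
orientation: [[0.238, 0.971, -0.001], [0.971, -0.238, -0.001], [-0.001, -0.001, -1.0]]
ft_force: [-0.2, -0.2, 0.6]
opening: 0.0007
```

```bash
cat > look.py <<'E'
import sys
from bench import env
from h import *
n=sys.argv[1]
s0=env.get_state(); print(s0['t'],np.round(s0['ee_pos'],4),np.round(s0['ft_force'],2))
t=env.capture('top'); s=env.capture('scene')
a=cv2.resize(t['frame'][110:240,140:340],None,fx=4,fy=4,interpolation=cv2.INTER_CUBIC)[:300*2]
cv2.imwrite(f'pics/t{n}.png',a)
cv2.imwrite(f'pics/s{n}.png',cv2.resize(s['frame'][180:300,300:460],None,fx=5,fy=5,interpolation=cv2.INTER_CUBIC))
E
python3 look.py 1
```

```text
2.0167 [0.5112 0.2245 0.2566] [-0.2  -0.2   0.63]
```

View pics/t1.png

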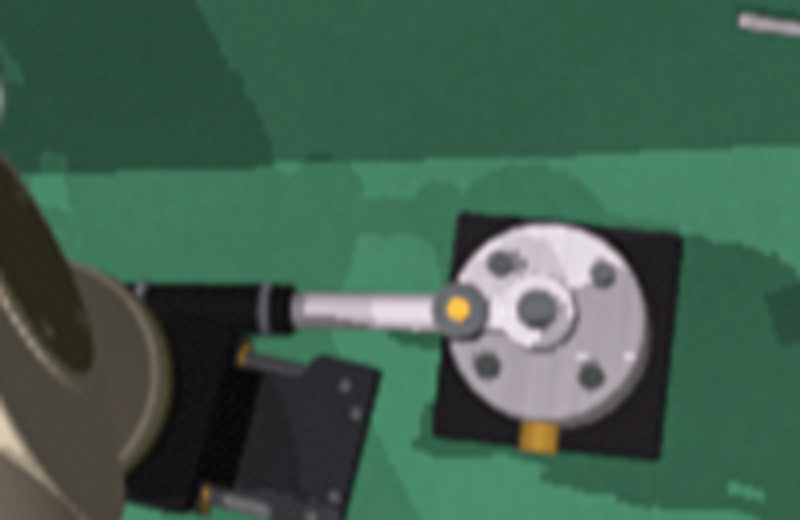

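View pics/s1.png

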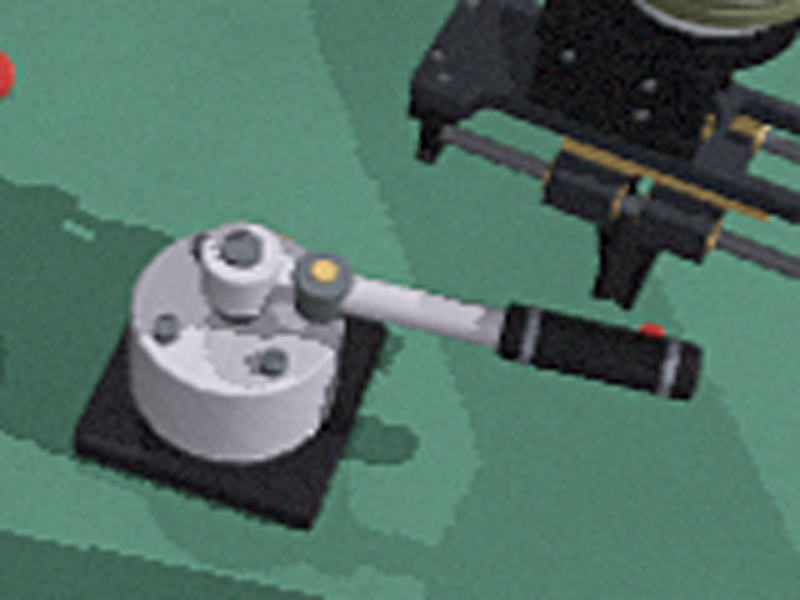

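Both views show the closed fingers just behind the grip (robot side), with the handle clear. I'll push along tool +y, first staying inside the loose range.

Request:
drive_tool(
  motion=[
    [0,0,8,0,0],
    [0,0,16,0,0],
    [0,0,22,0,0],
    [0,0,28,0,0],
    [0,0,34,0,0],
    [0,0,40,0,0],
    [0,0,46,0,0],
    [0,0,52,0,0],
    [0,0,58,0,0],
    [0,0,58,0,0],
  ],
)

```text
t: 2.95
ee_pos: [0.5687, 0.2101, 0.2567]
orientation: [[0.239, 0.971, 0.001], [0.971, -0.239, -0.0], [-0.0, 0.001, -1.0]]
ft_force: [0.4, -0.8, -0.3]
opening: 0.0001
```

```bash
python3 look.py 2
```

```text
2.95 [0.5687 0.2101 0.2567] [ 0.42 -0.77 -0.34]
```

View pics/t2.png

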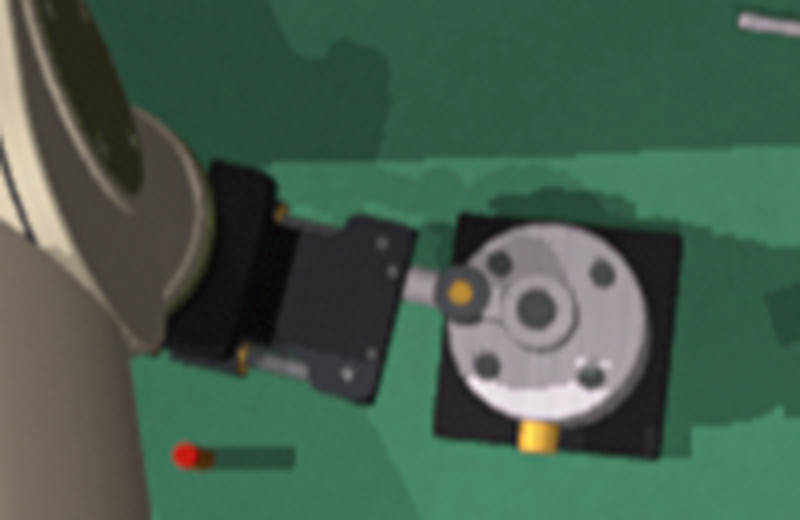

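View pics/s2.png

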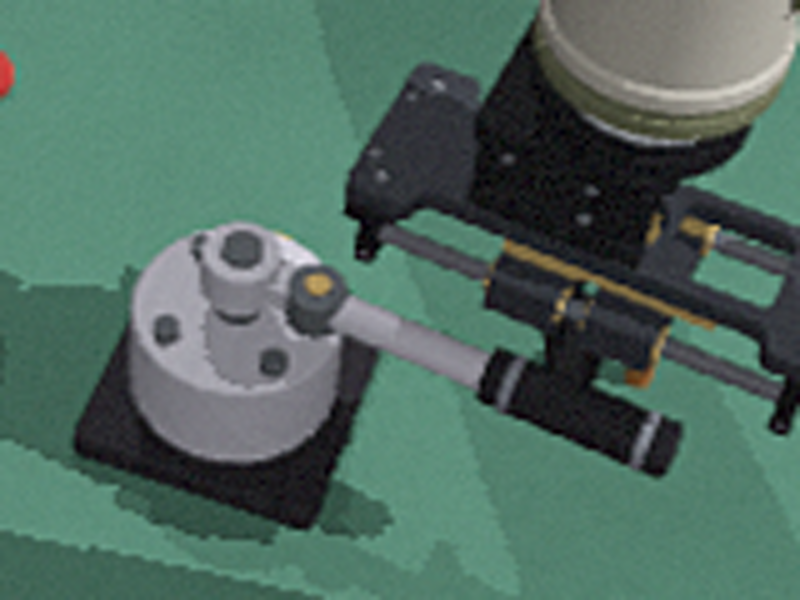

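The handle is turning with the fingers against its grip. I'll write a measurement for the turn and the kink: bolt to orange joint dot in the top view for turn, and the silver ring centres in the scene view for handle direction.

```bash
cat > meas.py <<'E'
import sys,cv2
from h import *
from bench import env
# cw angle from +y : atan2(dx,dy)
def dot(c,box):
    x0,y0,x1,y1=box; f=c['frame'][y0:y1,x0:x1].astype(int)
    b,g,r=f[...,0],f[...,1],f[...,2]
    m=((r-b>70)&(r-g>15)).astype(np.uint8)
    n,l,st,ce=cv2.connectedComponentsWithStats(m)
    i=1+np.argmax(st[1:,4]); return ce[i]+[x0,y0],st[i][4]
if __name__=='__main__':
    t=env.capture('top'); s=env.capture('scene')
    dt,nt=dot(t,(246,165,285,200)); ds,ns=dot(s,(352,225,385,255))
    print('dots',dt,nt,ds,ns)
    for z in (.10,.105,.11): 
        p=ray(t,dt,z); print(z,p,proj(s,p)-ds, ray(s,ds,z))
E
python3 - <<'E'
from h import *
from bench import env
s=env.capture('scene')
def P(x,y,z=.092): return ray(s,(300+x/5,180+y/5),z)
for nm,a,b in (('start',(530,332),(673,368)),('now',(510,384),(648,442))):
    A,B=P(*a),P(*b); d=B-A; print(nm,A,B,np.hypot(*d[:2]),np.degrees(np.arctan2(d[0],d[1])))
E
python3 meas.py
```

```text
start [0.56042488 0.1905733  0.092     ] [0.56341547 0.2487537  0.092     ] 0.058257204447704825 2.9425244293957142
now [0.58851286 0.18634675 0.092     ] [0.60208655 0.24259408 0.092     ] 0.0578619744356523 13.567300077724285
dots [254.76 182.68] 25 [363.28571429 236.5       ] 14
0.1 [0.56628467 0.10509043 0.1       ] [1.41444578 1.04759223] [0.56435532 0.10173142 0.1       ]
0.105 [0.56557663 0.10435512 0.105     ] [ 1.30802712 -0.79409261] [0.56831245 0.10217477 0.105     ]
0.11 [0.5648686  0.10361982 0.11      ] [ 1.200869   -2.64857457] [0.57226958 0.10261812 0.11      ]
```

Request:
drive_tool(
  motion=[
    [0,0,4,0,0],
    [0,0,8,0,0],
    [0,0,12,0,0],
    [0,0,15,0,0],
    [0,0,15,0,0],
  ],
)

```text
t: 3.62
ee_pos: [0.5828, 0.207, 0.2568]
orientation: [[0.239, 0.971, 0.0], [0.971, -0.239, 0.0], [0.0, 0.0, -1.0]]
ft_force: [-0.3, 0.9, 0.5]
opening: 0.0004
```

Request:
drive_tool(
  motion=[
    [0,0,4,0,0],
    [0,0,8,0,0],
    [0,0,10,0,0],
  ],
)

```text
t: 3.87
ee_pos: [0.5908, 0.2051, 0.2558]
orientation: [[0.238, 0.971, -0.005], [0.971, -0.238, -0.0], [-0.001, -0.005, -1.0]]
ft_force: [-12.7, 1.4, 2.0]
opening: 0.0004
```

```bash
python3 look.py 3; python3 meas.py
```

```text
3.8667 [0.5908 0.2051 0.2558] [-12.75   1.44   2.03]
dots [255.70833333 180.        ] 24 [362. 238.] 11
0.1 [0.57109593 0.10341918 0.1       ] [1.43921247 1.16391089] [0.56889839 0.09995718 0.1       ]
0.105 [0.57036139 0.10269309 0.105     ] [ 1.33507115 -0.68692115] [0.57282352 0.10041303 0.105     ]
0.11 [0.56962685 0.10196699 0.11      ] [ 1.23020757 -2.5505895 ] [0.57674865 0.10086888 0.11      ]
```

View pics/s3.png

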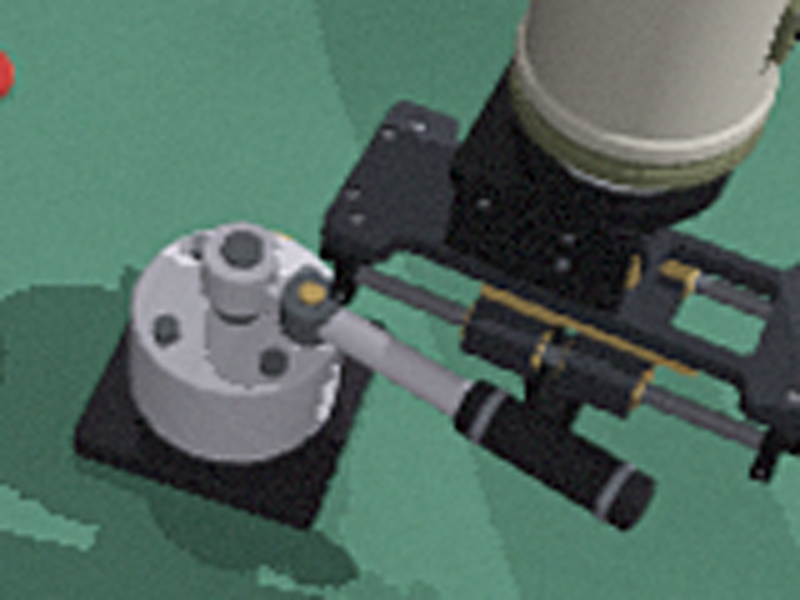

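View pics/t3.png

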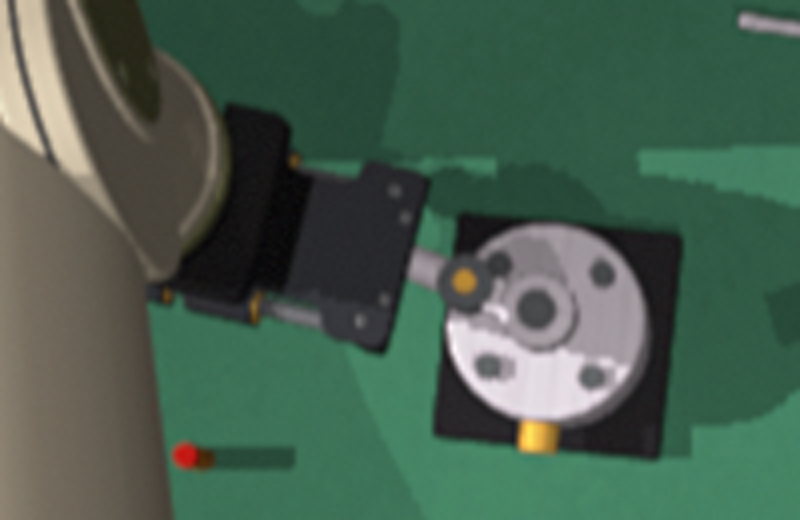

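The force jumped to about 12.7 N with the joint dot at about 20° (0.35 rad of turn), which fits the bolt coming up tight. The gripper body clears the joint in both views. From here the fold should be about 10 mm of travel per 0.1 rad, so I'll go on in small steps.

Request:
drive_tool(
  motion=[
    [0,0,3,0,0],
    [0,0,6,0,0],
    [0,0,9,0,0],
    [0,0,12,0,0],
    [0,0,14,0,0],
    [0,0,14,0,0],
  ],
)

```text
t: 4.57
ee_pos: [0.6041, 0.2009, 0.2554]
orientation: [[0.239, 0.971, -0.007], [0.971, -0.239, -0.002], [-0.003, -0.006, -1.0]]
ft_force: [-12.6, -1.2, 3.6]
opening: 0.0008
```

```bash
python3 look.py 4; python3 meas.py
```

```text
4.5667 [0.6041 0.2009 0.2554] [-12.64  -1.17   3.65]
dots [255.70833333 180.        ] 24 [361.16666667 238.16666667] 6
0.1 [0.57109593 0.10341918 0.1       ] [2.2725458  0.99724422] [0.56977326 0.09838898 0.1       ]
0.105 [0.57036139 0.10269309 0.105     ] [ 2.16840448 -0.85358782] [0.57369222 0.09885588 0.105     ]
0.11 [0.56962685 0.10196699 0.11      ] [ 2.0635409  -2.71725617] [0.57761119 0.09932277 0.11      ]
```

View pics/s4.png

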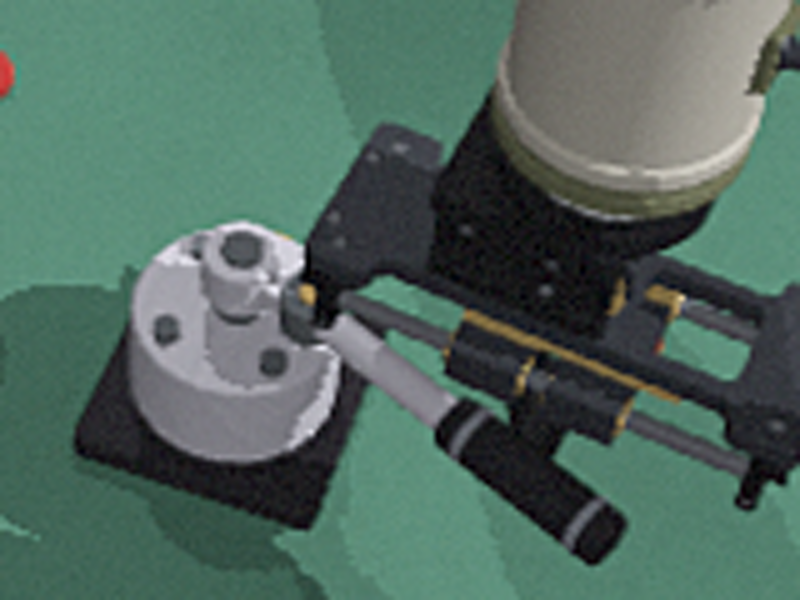

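View pics/t4.png

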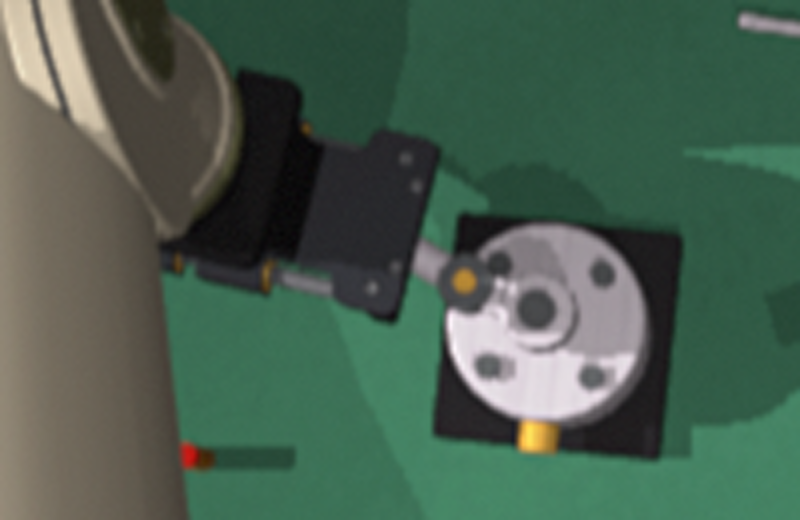

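The top-view joint dot hasn't moved (255.7, 180.0 both times) while the grip moved on, so the bolt is tight and the handle is folding. I'll measure the fold from the scene rings: s3 (482,413) to (613,490), and s4 (460,428) to (583,528).

```bash
python3 - <<'E'
from h import *
from bench import env
s=env.capture('scene')
def P(x,y,z=.092): return ray(s,(300+x/5,180+y/5),z)
for nm,a,b in (('start',(530,332),(673,368)),('2',(510,384),(648,442)),('3',(482,413),(613,490)),('4',(460,428),(583,528))):
    A,B=P(*a),P(*b); d=B-A; print(nm,A[:2],B[:2],np.hypot(*d[:2]),np.degrees(np.arctan2(d[0],d[1])), 'from joint',np.degrees(np.arctan2(B[0]-.570,B[1]-.1035)))
E
```

```text
start [0.56042488 0.1905733 ] [0.56341547 0.2487537 ] 0.058257204447704825 2.9425244293957142 from joint -2.5955130567612246
2 [0.58851286 0.18634675] [0.60208655 0.24259408] 0.0578619744356523 13.567300077724285 from joint 12.989889335170174
3 [0.60545568 0.17760413] [0.62796035 0.23177957] 0.05866377217874885 22.558165865318948 from joint 24.314802267918072
4 [0.61485383 0.17029036] [0.6480438  0.22263881] 0.06198334147904399 32.37552232624208 from joint 33.22745127028461
```

The kink is now about 10°. Another 8 mm should bring it to about 15°.

Request:
drive_tool(
  motion=[
    [0,0,3,0,0],
    [0,0,6,0,0],
    [0,0,8,0,0],
    [0,0,8,0,0],
  ],
)

```text
t: 5.15
ee_pos: [0.6118, 0.199, 0.2553]
orientation: [[0.239, 0.971, -0.007], [0.971, -0.239, -0.002], [-0.003, -0.007, -1.0]]
ft_force: [-12.8, -0.1, 2.6]
opening: 0.0005
```

```bash
python3 look.py 5; python3 meas.py | head -1
```

```text
5.15 [0.6118 0.199  0.2553] [-12.77  -0.13   2.6 ]Traceback (most recent call last):
  File "meas.py", line 13, in <module>
    dt,nt=dot(t,(246,165,285,200)); ds,ns=dot(s,(352,225,385,255))
                                          ~~~^^^^^^^^^^^^^^^^^^^^^
  File "meas.py", line 10, in dot
    i=1+np.argmax(st[1:,4]); return ce[i]+[x0,y0],st[i][4]
        ~~~~~~~~~^^^^^^^^^^
    return _wrapfunc(a, 'argmax', axis=axis, out=out, **kwds)
    return bound(*args, **kwds)
ValueError: attempt to get argmax of an empty sequence
```

View pics/s5.png

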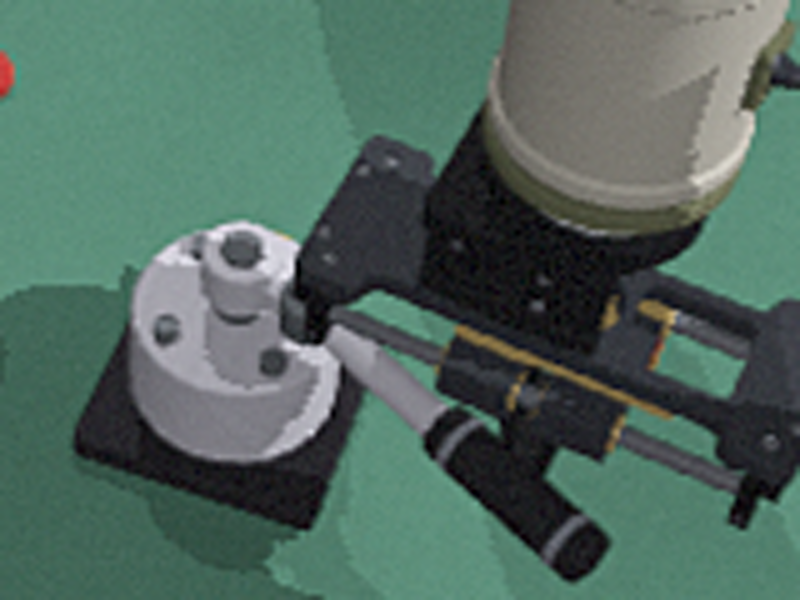

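The fold looks about right. I'll back straight off, lift clear, and measure with an unobstructed view.

Request:
drive_tool(
  motion=[
    [0,0,-10,0,0],
    [0,0,-25,0,0],
    [0,0,-45,0,0],
    [0,0,-50,-20,0],
    [0,0,-50,-50,0],
    [0,0,-50,-85,0],
    [0,0,-50,-120,0],
    [0,0,-50,-145,0],
    [0,10,-80,-145,0],
    [0,30,-110,-145,0],
  ],
)

```text
t: 6.18
ee_pos: [0.5148, 0.2519, 0.404]
orientation: [[0.245, 0.97, 0.005], [0.97, -0.245, 0.001], [0.002, 0.005, -1.0]]
ft_force: [0.3, 1.9, -0.5]
opening: 0.0004
```

Request:
drive_tool(
  motion=[
    [0,20,-34,0,0],
    [0,40,-68,0,0],
    [0,60,-102,0,0],
    [0,80,-136,0,0],
    [0,100,-170,0,0],
    [0,120,-204,0,0],
    [0,140,-238,0,0],
    [0,160,-270,0,0],
    [0,160,-270,0,0],
    [0,160,-270,0,0],
  ],
)

```text
t: 7.02
ee_pos: [0.2879, 0.476, 0.4018]
orientation: [[0.235, 0.972, 0.0], [0.972, -0.235, 0.001], [0.001, 0.0, -1.0]]
ft_force: [0.7, -0.7, -0.3]
opening: 0.0007
```

```bash
python3 look.py 6; python3 - <<'E'
from bench import env
from h import *
from meas import dot
t=env.capture('top'); cv2.imwrite('pics/top6.png',t['frame'])
d,n=dot(t,(246,165,285,200)); D=ray(t,d,.105)
for b in ((155,110,252,205),(335,190,400,228)):
  for r in grip(t,b): print(r,ray(t,r[1],.092)[:2])
print(d,n,D)
E
```

```text
7.0167 [0.2879 0.476  0.4018] [ 0.69 -0.68 -0.31]
(np.int32(41), array([187.19512195, 135.26829268]), array([184, 131,   9,  11])) [0.65566193 0.23013729]
(np.int32(318), array([202.19496855, 145.58490566]), array([189, 134,  29,  24])) [0.63628031 0.20239516]
(np.int32(57), array([218.92982456, 156.42105263]), array([215, 151,  10,  12])) [0.61600979 0.17162455]
(np.int32(45), array([387.11111111, 203.97777778]), array([384, 199,   7,  12])) [ 0.52691152 -0.13067197]
(np.int32(318), array([368.43396226, 209.89937107]), array([354, 201,  30,  19])) [ 0.51658104 -0.09725706]
(np.int32(51), array([349.25490196, 215.88235294]), array([346, 211,   8,  11])) [ 0.5061547  -0.06296912]
[255.5        180.21428571] 28 [0.56998086 0.10306194 0.105     ]
```

View pics/top6.png

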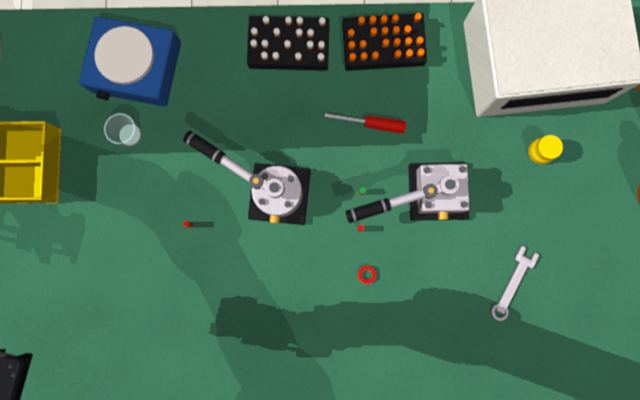

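View pics/t6.png

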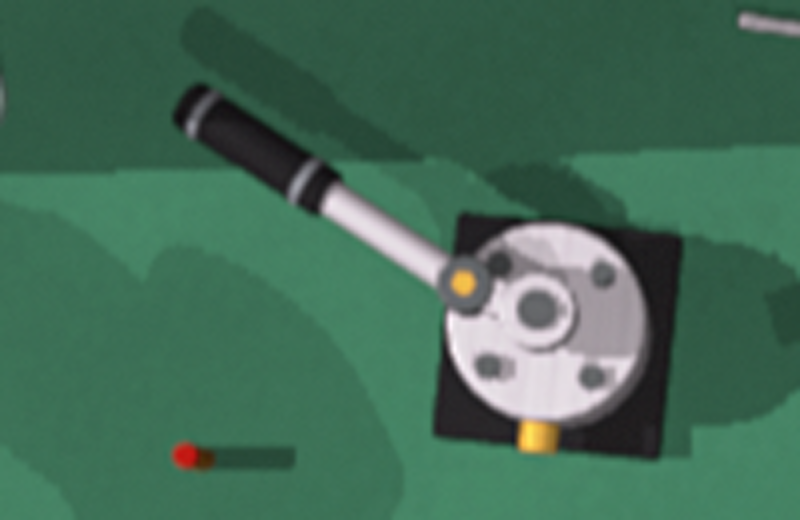

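The clear top view gives the handle at about 34° and the socket arm (bolt to joint dot) at about 18–20°. That makes the kink about 15° (0.25 rad), inside 0.12–0.45. The square wrench's grip is still at (368.4, 209.9), as before. The gripper is well clear, so I'll hand in.

```bash
python3 - <<'E'
from bench import env
print(env.get_state()['t'],env.hand_in())
E
```

```text
the job is handed in; nothing more can be done
7.1667 None
```

The round-head wrench is turned clockwise until its bolt came up tight and the wrench tripped. The job was handed in at about 7.2 s with the gripper well clear.

- **Turn:** I pushed the grip from its side with closed fingers. The bolt came up tight after about 19° of turn, where the force rose to about 12.7 N. The breakaway joint then stayed put in the top view while the handle folded on.
- **Kink:** in the last clear top view the handle is at about 34° and the socket arm at about 18–20°. That puts the kink near 15° (0.25 rad, give or take 0.04), inside the 0.12–0.45 range.
- **Square head:** its wrench was not touched, and its grip is within 0.1 pixel of where it started.
- **Checks that failed or disagreed:** one run of the dot-finding script failed because the gripper hid the joint dot from the scene camera. The ring-based angles from the scene view read about 2° higher than the top view. I went by the unobstructed top view.

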